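# Call the guest and point out the blue cup

## Robot

A 6-joint arm with a two-finger parallel gripper is mounted at the origin on the work surface. World frame = base frame: x ahead of the robot, y to its left, z up, the work surface at z = 0. Lengths are in mm, angles in rad, forces in N, time in s.
With the tool pointing down it reaches from about 300 to 775 mm from the base axis. Payload 14.6 kg.
Tool frame: the origin (TCP) lies on the centre line of the jaws, within the pads' length; the fingertips stand 19 mm ahead of it and the grasp point (between the pads) is the TCP (bot.tip_reach is the distance from the TCP to the fingertips, in mm); y points along the fingers, x is the direction in which the jaws open and shut, and the axes are right-handed (so a half turn about y gives the same grasp; the last joint's range is limited). The gripper opens to 85 mm and grips with 20 to 120 N. Pads are 22 mm wide; open, the fingers measure 114 mm over their backs; the gripper's body (76 mm by 85 mm) begins 54 mm behind the grasp point. The pads swing forward as they close: fully open they stand 13 mm farther back than shut.
Start: joints at [1.212, 0.3, 1.521, -0, 1.321, -0.067], TCP at [158.22, 526.741, 250.281] pointing down, gripper open.
Joint ranges: [-3.03, 3.03], [-0.79, 2.21], [0.23, 2.52], [-1.04, 4.18], [0, 3.07], [-2.55, 2.55]. Speed limits (rad/s): [2.22, 2.22, 2.57, 3.14, 3.14, 3.14].

## Interface

Orientations are given as a unit quaternion [w, x, y, z].
In Python, from rig import bot gives the robot as it stands. Calls block until the motion is done:
- bot.move_to(position, orientation): joint-space move of the TCP to a pose.
- bot.servo_line(position, attitude=None, speed=150, until_force=None): straight line of the TCP; attitude=None keeps the orientation; speed is the mean speed in mm/s. With until_force (N) it stops when the force on the tool has changed by that much, and returns True; else False.
- bot.move_joints(angles): joint-space move.
- bot.move_gripper(opening, grip_force=None): finger opening in mm; grip_force is the grip in N (None keeps the last); returns when the fingers have stopped.
- bot.dwell(seconds).
- bot.ik(position, orientation): joint angles nearest the present ones, or None.
- bot.read_state(): the state.
- bot.read_camera(name): name is "scene" or "top" or "wrist"; returns a dict with "image" (384x512x3 uint8, blue, green, red), "depth" (384x512 float32, mm along the optical axis (not along the pixel's ray), 0 where there is no reading), "fovy" (degrees; the focal length in pixels is half the picture's height over the tangent of half this angle, whatever the lens; pixels are square), "cx", "cy" (the principal point, pixels), "k1" (the pictures are not rectified: a ray, as slopes to the right and down, at radius r is drawn at 1 + k1 r^2 times it, then the intrinsics apply), "eye" and "attitude" of the camera in the world; the wrist camera has in their place "mount" (4x4, takes a point from camera to tool coordinates, whose origin is the TCP and whose axes are the tool frame's). Camera axes: x right, y down, z forward; pixel columns grow to the right and rows downward; lengths in mm; the calibration is good to about 2 mm. A picture is of the moment at which its call begins: read the wrist's pose just before it.
A pose or a line that the arm cannot do raises bot.MotionError and nothing moves.
- bot.finish_job(): hands the job in, once; it reports no verdict.
The state is a dict: "clock": time; "joint_positions": joint angles; "qvel": joint speeds; "effort": joint torques, N m; "ee_pos": TCP position; "tool_rot": TCP orientation; "ft_force": force on the tool from outside, world axes, zero at the start; "moment": the same for the moment, N m; "grip_width": finger opening in mm.
Only numpy, scipy, OpenCV 4.12 (cv2) and the standard library are available. Lean on these libraries where they do the work, as an engineer would, in place of code of your own. Each camera call takes 0.05 s, during which the arm holds its last target. There are 200 camera calls.

## Task

Call the guest: press the plunger of the counter bell right down with the fingertips and let it come back up. Then show which drink is ready by pointing down at the middle of the blue-lidded cup: bring the fingertips to about 2 cm above its lid and keep them there, without touching it, for three seconds. Finally lift the hand well clear so the guest can reach the cup; do not point at the other cups, and do not touch the cups, their tray or the other things on the counter.

Things in the scene. Friction and masses are not known exactly. Their poses are not given: they have to be found in the camera images.
- bell_top (a point): Centre of the brass push cap on top of the steel counter bell, 96 mm above the counter when up. The cap is 24 mm across and 6 mm thick and stands 12 mm clear of the bell's 80 mm wide dome. The bell is screwed to a 100 x 100 x 30 mm wooden block fixed to the counter, at the left or the right side of it. The cap moves straight down.
- plunger (a joint): Travel of the bell's push cap in m: 0 up, 0.006 fully down; above 0.0045 it rings. A spring pushes it back: about 0.5 N to start it moving, 5 N fully down, with a hard stop there.
- blue_lid (a point): Centre of the flat top of the closed blue lid of a full takeaway cup with a blue sleeve. The cup is 98 mm tall to the lid top; the lid is 84 mm across, the cup tapers to 58 mm at its foot. Loose, upright, on the 12 mm thick tray, so the lid top is 110 mm above the counter. The cup's z axis is up. This is the guest's drink, to be pointed at.
- red_lid (a point): Centre of the flat top of the closed red lid of a full takeaway cup with a red sleeve. The cup is 98 mm tall to the lid top; the lid is 84 mm across, the cup tapers to 58 mm at its foot. Loose, upright, on the 12 mm thick tray, so the lid top is 110 mm above the counter. The cup's z axis is up. Another guest's drink: leave alone.
- green_lid (a point): Centre of the flat top of the closed green lid of a full takeaway cup with a green sleeve. The cup is 98 mm tall to the lid top; the lid is 84 mm across, the cup tapers to 58 mm at its foot. Loose, upright, on the 12 mm thick tray, so the lid top is 110 mm above the counter. The cup's z axis is up. Another guest's drink: leave alone.
- tray: Dark wooden tray board, 120 mm (its x) by 330 mm (its y) and 12 mm thick, fixed to the counter; origin at the centre of its underside, z up. The three cups stand on it in a row along its y, 105 mm apart, in any order.
- jar_mid (a point): Middle (50 mm up) of a loose amber glass sugar jar with a white lid, 72 mm across and 100 mm tall, upright on the counter: leave alone.
- tumbler_mid (a point): Middle (45 mm up) of a loose, empty aluminium tumbler, 68 mm across and 90 mm tall, upright on the counter near the robot: leave alone.
Things that resemble listed ones, but are neither listed nor needed, are in the scene too. What is shaped like the part that bears red_lid but pink is not meant.

How it is judged (in metres and radians):
On the way, in this order (a step that is already met when the one before it is completed fails the run):
1. the bell's cap is pressed down by the fingers until it rings (value of joint plunger above 0.0045 m and contact force between the fingers and plunger above 1 N).
2. the cap is let go and comes back up (value of joint plunger below 0.001 m and not (contact force between any of the fingers, the arm and plunger above 0.1 N)), for 0.1 s.
3. the fingertips point at the middle of the blue lid from just above it, for 2 s (horizontal distance between the grasp point and blue_lid below 0.03 m and z of the grasp point in the frame of blue_lid between 0.02 and 0.07 m), for 2 s.
At the end, for the whole second after the job is handed in: After the bell was rung and the blue lid pointed at for 2 s (within 30 mm of its middle, clear of it to 50 mm above), the hand is about 100 mm or more from every lid, the bell cap is up, the cups stand upright within 10 mm of where they were, the jar and tumbler within 20 mm (value of joint plunger below 0.001 m and distance of each of blue_lid, red_lid, green_lid from where it was at the start of the episode below 0.01 m and distance of each of jar_mid, tumbler_mid from where it was at the start of the episode below 0.02 m and angle between each of blue_lid, red_lid, green_lid's own z axis and vertical below 0.05 rad and distance between the grasp point and blue_lid above 0.11 m and distance between the grasp point and red_lid above 0.11 m and distance between the grasp point and green_lid above 0.11 m); the robot touches nothing.
It fails at once if a cup is touched (contact force between any of the fingers, the arm and blue_cup above 0.3 N or contact force between any of the fingers, the arm and red_cup above 0.3 N or contact force between any of the fingers, the arm and green_cup above 0.3 N).
It fails at once if the red or green cup is pointed at from close above (within 25 mm of its middle, under about 30 mm over the lid) ((horizontal distance between the grasp point and red_lid below 0.025 m and height (world z) of the grasp point between 0.11 and 0.16 m) or (horizontal distance between the grasp point and green_lid below 0.025 m and height (world z) of the grasp point between 0.11 and 0.16 m)).
It fails at once if the sugar jar, the tumbler or the tray is touched (contact force between any of the fingers, the arm and sugar_jar above 0.3 N or contact force between any of the fingers, the arm and tumbler above 0.3 N or contact force between any of the fingers, the arm and tray above 0.3 N).
It fails at once if a cup, the jar or the tumbler is displaced by 20 mm (distance of any of blue_lid, red_lid, green_lid, jar_mid, tumbler_mid from where it was at the start of the episode above 0.02 m).
It also fails if it takes over 48 s, if anything falls off the work surface, if the arm or the gripper's body presses on something with over 40 N, if the wrist force passes 120 N, or if a joint passes its speed limit or range.

## Working session

There is one attempt and no reset: what is moved stays moved. The work goes in short steps, each a Python script; the robot and the scene stay as the last script left them, time stands still between calls to the robot, and variables do not carry over. Pictures are saved under pics/ and viewed, about 8 in all and at most 12, crops included, and the job is handed in when it is done.

```bash
mkdir -p pics; cat > h.py <<'E'
import numpy as np, cv2
from rig import bot
from scipy.spatial.transform import Rotation as R
def rot(q): q=np.array(q); return R.from_quat(q[[1,2,3,0]]).as_matrix() if q.shape==(4,) else q
def shot(n):
    s=bot.read_state(); c=bot.read_camera(n)
    if 'mount' in c:
        T=np.eye(4);T[:3,:3]=rot(s['tool_rot']);T[:3,3]=s['ee_pos'];T=T@np.array(c['mount'])
        c['Rw'],c['t']=T[:3,:3],T[:3,3]
    else: c['Rw'],c['t']=rot(c['attitude']),np.array(c['eye'])
    return c
def pt(c,u,v,z=None):
    "world point of pixel: on plane z, or by depth"
    f=192/np.tan(np.radians(c['fovy'])/2)
    K=np.array([[f,0,c['cx']],[0,f,c['cy']],[0,0,1.]])
    x=cv2.undistortPoints(np.array([[[u,v]]],float),K,np.array([c['k1'],0,0,0.]))[0,0]
    d=c['Rw']@np.array([x[0],x[1],1])
    if z is None: return c['t']+d*float(np.median(c['depth'][int(v)-1:int(v)+2,int(u)-1:int(u)+2]))
    return c['t']+d*(z-c['t'][2])/d[2]
E
python3 - <<'E'
from h import *
import pickle
for n in('scene','top'):
    c=shot(n);cv2.imwrite(f'pics/{n}.png',c['image']);pickle.dump(c,open(n+'.pkl','wb'))
    print(n,c['fovy'],c['cx'],c['cy'],c['k1'],c['t'],c['Rw'].tolist())
s=bot.read_state();print(s['clock'],s['tool_rot'],bot.tip_reach)
E
```

```text
scene 50.83130993852008 256.0152208020389 193.4606902338773 -0.06765501067256016 [1162.76151381 -208.87066685  780.93518334] [[0.3238136544698217, 0.707107687736038, -0.6286043549988284], [0.9460577334798179, -0.23431827142922768, 0.2237626255598755], [0.010930786885178345, -0.6671534048620399, -0.7448401521662606]]
top 54.876874589637794 256.66725341676755 190.67206929391511 0.032222437481514876 [ 375.49962452   -1.42557087 1068.98608045] [[-0.03161703545584321, -0.9773873116900016, 0.20907990342540242], [-0.9994875473561988, 0.03196372525828778, -0.0017213214409553257], [-0.005000574854389234, -0.20902718295715594, -0.9778970452129003]]
0.1 [-0.5671766   0.56756626  0.42170101 -0.42231209] 19.0
```

View pics/scene.png

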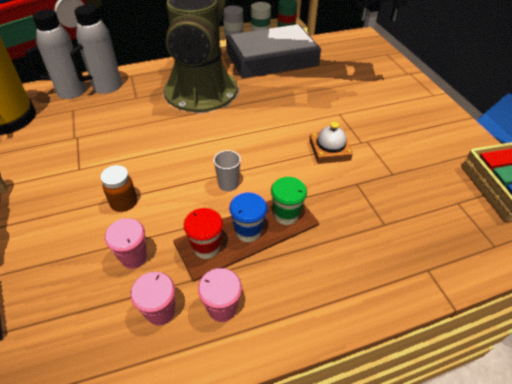

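View pics/top.png

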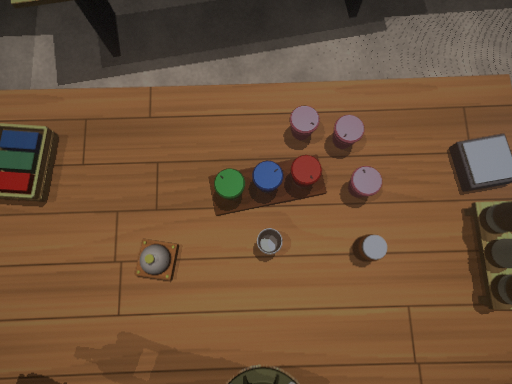

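The scene view shows the bell cap at about (334,126) and the blue lid at (249,207), between red (204,223) and green (289,191). In the top view the cap is at (150,259), blue at (268,176), red at (306,170) and green at (229,184). The three pink cups are decoys, and only one cup is blue.

```bash
python3 - <<'E'
from h import *
import pickle
P={'top':{'bell':(150,259,96),'blue':(268,176,110),'red':(306,170,110),'green':(229,184,110),'jar':(374,248,100),'tumb':(270,241,90)},
'scene':{'bell':(334,125,96),'blue':(248,207,110),'red':(203.5,222,110),'green':(289,191,110),'jar':(115,175,100),'tumb':(228,159,90)}}
for n in P:
    c=pickle.load(open(n+'.pkl','rb'))
    for k,(u,v,z) in P[n].items(): print(n,k,pt(c,u,v,z).round(),pt(c,u,v).round())
    # blob centroid
    hsv=cv2.cvtColor(c['image'],cv2.COLOR_BGR2HSV)
    if n=='top':
        a=cv2.resize(c['image'][210:300,110:200],None,fx=5,fy=5,interpolation=2)
        b=cv2.resize(c['image'][130:220,210:300],None,fx=5,fy=5,interpolation=2)
        b=cv2.resize(c['image'][130:220,190:340],None,fx=5,fy=5,interpolation=2)[:, :340]if 0 else b
        cv2.imwrite('pics/crop.png',cv2.resize(np.hstack([a,b]),(800,400)))
E
```

```text
top bell [412. 278.  96.] [412. 278.  97.]
top blue [620. -35. 110.] [619. -35. 112.]
top red [ 633. -137.  110.] [ 633. -137.  111.]
top green [601.  70. 110.] [601.  70. 111.]
top jar [ 422. -301.  100.] [ 422. -301.  100.]
top tumb [448. -34.  90.] [455. -37.   6.]
scene bell [416. 278.  96.] [417. 277.  98.]
scene blue [628. -37. 110.] [629. -37. 111.]
scene red [ 638. -138.  110.] [ 639. -138.  112.]
scene green [613.  65. 110.] [614.  65. 111.]
scene jar [ 428. -302.  100.] [ 429. -302.  102.]
scene tumb [449. -30.  90.] [421. -23.  63.]
```

View pics/crop.png

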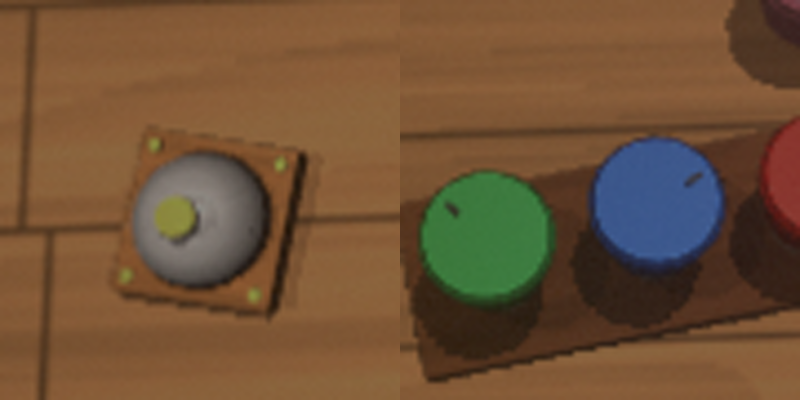

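In the crop the cap is centred at (176,217) and the blue lid at (657,202), which gives a bell estimate of about (414,278) and blue of about (624,-36). The single blue cup, with green and red on either side, is the one meant. I'll go above the bell with the jaws shut and look.

```bash
python3 - <<'E'
from h import *
import pickle
q=bot.read_state()['tool_rot']
bot.move_gripper(0)
bot.move_to([414,278,215],q)
c=shot('wrist');pickle.dump(c,open('w.pkl','wb'));cv2.imwrite('pics/w1.png',c['image'])
s=bot.read_state();print(s['clock'],s['ee_pos'],s['joint_positions'],s['grip_width'],s['ft_force'])
print(c['t'],c['Rw'].round(2).tolist())
E
```

```text
2.2583 [413.5777628  278.85586362 215.14480592] [ 5.20037226e-01  2.19558291e-01  1.70716423e+00 -5.69832082e-04
  1.21540485e+00 -7.60036130e-01] 0.06355943703610745 [ 0.08313231  0.488414   -0.23797746]
[337.78912926 302.44292196 338.64270024] [[0.29, 0.91, 0.3], [0.96, -0.27, -0.09], [-0.0, 0.31, -0.95]]
```

View pics/w1.png

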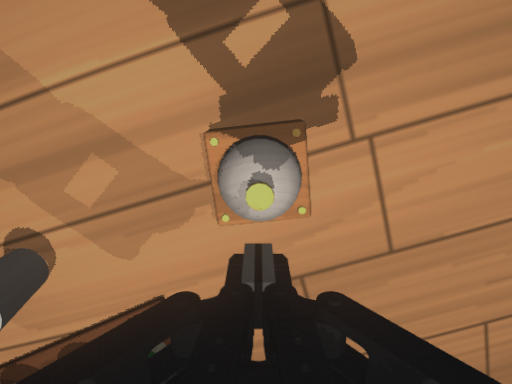

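The wrist view shows the cap at (260,197), straight ahead of the fingertips at (258,245).

```bash
python3 - <<'E'
from h import *
import pickle
c=pickle.load(open('w.pkl','rb'))
p=pt(c,260,196.5,96);print(p,pt(c,260,196.5))
x,y=(p[:2]+[414,278])/2
if np.hypot(*(p[:2]-[414,278]))<8:
    bot.servo_line([x,y,125],speed=100)
    f0=np.array(bot.read_state()['ft_force'])
    r=bot.servo_line([x,y,106],speed=12,until_force=10)
    s=bot.read_state();print(r,s['ee_pos'],np.array(s['ft_force'])-f0)
    bot.dwell(.2);s=bot.read_state();print(s['ee_pos'],np.array(s['ft_force'])-f0)
    c=shot('scene');cv2.imwrite('pics/press.png',cv2.resize(c['image'][60:180,260:420],None,fx=4,fy=4,interpolation=2))
    print(s['clock'])
E
```

```text
[413.58913521 281.23840884  96.        ] [413.57580818 281.24213698  96.04266104]
True [413.84228535 279.67475661 108.87971269] [-1.60663343 -2.33310843  7.83739893]
[413.79388652 279.63961192 108.8506877 ] [-2.15504165 -2.0585415   6.99579568]
4.7583
```

View pics/press.png

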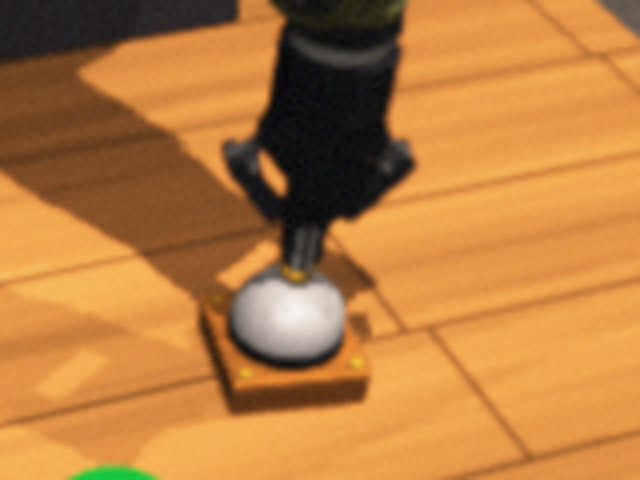

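The fingertips are on the cap at (295,272) in the crop. It is down 6.1 mm with 7–10 N, so it is at the stop. Now I'll release it and go above the blue cup.

```bash
python3 - <<'E'
from h import *
import pickle
s=bot.read_state();x,y,_=s['ee_pos']
bot.servo_line([x,y,122],speed=40);bot.dwell(.3)
bot.servo_line([x,y,270],speed=150)
bot.move_to([624,-36,270],s['tool_rot'])
c=shot('wrist');pickle.dump(c,open('w.pkl','wb'));cv2.imwrite('pics/w2.png',c['image'])
s=bot.read_state();print(s['clock'],s['ee_pos'],s['joint_positions'],s['ft_force'])
E
```

```text
8.2 [623.85310832 -34.69906645 270.20881077] [-1.13871675e-01  4.56672563e-01  1.26093263e+00 -8.44194658e-04
  1.42400847e+00 -1.39429579e+00] [-0.4188256  -0.2341881   1.30785432]
```

View pics/w2.png

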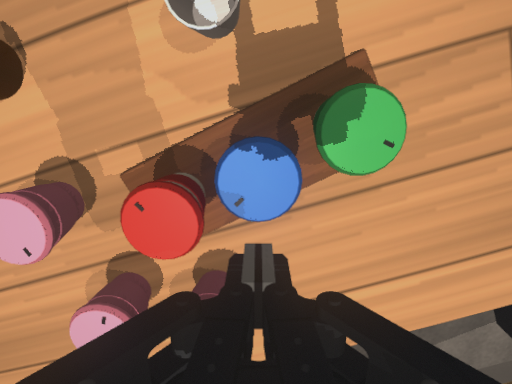

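Here the blue lid is centred at (259,179), with red at (163,218) and green at (361,129).

```bash
python3 - <<'E'
from h import *
import pickle
c=pickle.load(open('w.pkl','rb'))
p=pt(c,259,179,110);print(p,pt(c,259,179))
if np.hypot(*(p[:2]-[624,-36]))<12:
    x,y=(p[:2]+[624,-36])/2
    bot.servo_line([x,y,150],speed=60)
    bot.dwell(1.5)
    s=bot.read_state();c=shot('scene');cv2.imwrite('pics/point.png',cv2.resize(c['image'][120:270,140:340],None,fx=4,fy=4,interpolation=2))
    bot.dwell(1.8);print(s['clock'],s['ee_pos'],s['ft_force'],bot.read_state()['ee_pos'])
E
```

```text
[619.98662229 -31.89939508 110.        ] [620.02679524 -31.91100089 109.84180018]
11.85 [621.98699445 -33.93015568 149.99094313] [0.48457174 0.04327455 0.98793177] [621.98150222 -33.97179914 149.99405342]
```

View pics/point.png

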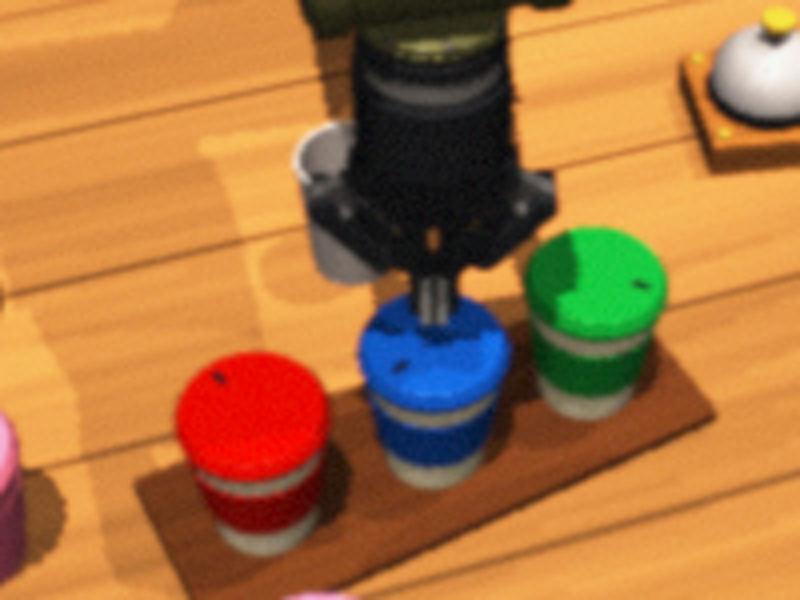

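The fingertips at (433,322) sit above the blue lid centre at (435,350), which fits a gap of about 2 cm. The bell cap at (778,20) is up and the neighbouring cups are clear. The hold has lasted over 3 s, so I'll lift, check and hand in.

```bash
python3 - <<'E'
from h import *
x,y,_=bot.read_state()['ee_pos']
bot.servo_line([x,y,330],speed=120)
s=bot.read_state();bot.move_to([480,80,360],s['tool_rot']);bot.dwell(.5)
c=shot('scene');cv2.imwrite('pics/end.png',c['image'])
for k,(u,v,z) in {'bell':(334,125,96),'blue':(248,207,110),'red':(203.5,222,110),'green':(289,191,110)}.items(): print(k,pt(c,u,v).round())
s=bot.read_state();print(s['clock'],s['ee_pos'],s['ft_force'],s['qvel'])
E
```

```text
bell [417. 277.  97.]
blue [630. -37. 112.]
red [ 638. -138.  111.]
green [613.  65. 110.]
16.6667 [480.07238397  79.92881791 359.94544218] [-0.37737011 -0.58445688  0.28568201] [ 1.82746850e-03 -2.34965712e-03  8.18416547e-04 -9.53611191e-04
  3.32319296e-05  1.33937389e-03]
```

View pics/end.png

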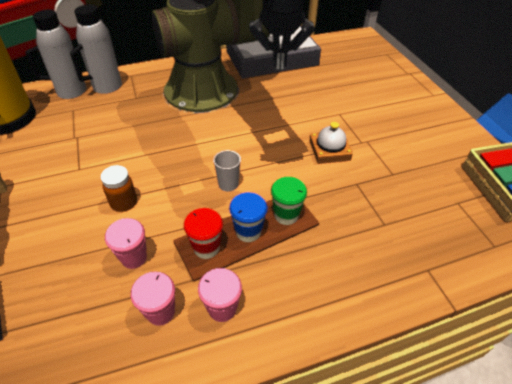

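Everything is where it started: cap up at (334,125), cups, jar and tumbler unmoved, hand clear.

```bash
python3 -c "
from rig import bot
bot.finish_job()"
```

```text
the job is handed in; nothing more can be done
```

I rang the bell, pointed at the blue cup and lifted the hand clear. The job is handed in; the rig gives no verdict.

- **Bell:** I pressed the cap with the shut fingertips. It went down about 6.1 mm, taking the nominal 96 mm cap height, with 7–10 N on the tool, so it was at its stop. Pictures taken after I let go show it back up, and its depth reading (97 mm) was within 1 mm of the start.
- **Pointing:** I held the fingertips about 21 mm above the blue lid for just over 3 s, with no contact seen in the forces. My wrist and scene-camera estimates of the lid centre disagreed by about 10 mm. I aimed near the middle of them, within about 7 mm of each and inside the 30 mm allowed.
- **End state:** The hand is more than 250 mm from every lid. The last picture shows the jar and tumbler where they started, and the lids' depth points were within about 1 mm of their starting values. All tool forces were under 1 N.
- **Time:** about 17 s of the 48 s allowed. No check failed.

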